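# Close and pin the retaining bar of a sample rack

## Robot

A 6-joint arm with a two-finger parallel gripper is mounted at the origin on the work surface; the furniture and walls round the work are solid. World frame = base frame: x ahead of the robot, y to its left, z up, the work surface at z = 0. Lengths are in mm, angles in rad, forces in N, time in s.
With the tool pointing down it reaches from about 275 to 850 mm from the base axis. Payload 5.2 kg.
Tool frame: the origin (TCP) lies midway between the tips of the shut fingers; the grasp point (between the pads) lies 19 mm behind it; x points along the fingers, z is the direction in which the jaws open and shut, and the axes are right-handed (so a half turn about x gives the same grasp; the last joint's range is limited). The gripper opens to 85 mm and grips with 20 to 120 N. Pads are 22 mm wide; open, the fingers measure 114 mm over their backs; the gripper's body (76 mm by 85 mm) begins 54 mm behind the grasp point. The pads swing forward as they close: fully open they stand 13 mm farther back than shut.
Start: joints at [-1.496, 0.259, 1.535, -0, 1.348, -0.203], TCP at [150.853, -528.912, 231.31] pointing down, gripper open.
Joint ranges: [-3.14, 3.14], [-0.91, 2.08], [0.19, 2.58], [-1.22, 4.36], [0.22, 2.71], [-3.12, 3.12]. Speed limits (rad/s): [2.57, 2.57, 3.14, 3.14, 3.14, 3.14].

## Interface

Orientations are given as a 3x3 rotation matrix whose columns are the frame's x, y, z axes.
In Python, from rig import ctrl gives the robot as it stands. The module is installed in compiled form; this text tells all that it offers.
- The arm moves only by the shell command python3 -m handwheel 'ROWS' [OPENING]. ROWS is JSON, a list of rows, each an object with "linear": the shift along the world's x, y, z scaled (see below), a list of three; "twist": the turn about the world's z scaled (see below). A call has 1 to 5 rows; each row is the pose to reach, as a shift and turn from the pose commanded when the call began, turning the shorter way round; what a row does not reach only later rows make up. The controller multiplies each number of a shift by 10 cm and each number of a turn by 180 degrees. A row lasts 1/10 s, in which the tool goes at most 50 mm and 8.59 degrees, less where a joint would pass 70% of its speed; a pose out of reach is approached as far as the arm can. A call with a number of a shift or a turn outside -1 to 1 is refused whole. A call with a gripper value outside its range is refused whole. OPENING is the opening in per cent of the stroke, from 0 (shut) to 100 (fully open), set as the call begins (- or left out, the last holds). The fingers move at their own pace and stop on an object; the grip force is fixed at half the most. Time passes only in rows, so rows that repeat a pose let the fingers close. It gives the time, the measured TCP pose, the force and the opening at its end, in the units of the state.
- ctrl.sense(): the state, without advancing time (a new reading comes with each control period).
- ctrl.snapshot(name): name is "scene" or "side" or "wrist"; returns a dict with "frame" (480x640x3 uint8, blue, green, red), "camera_matrix" (3x3 intrinsics, pixels), "T" (4x4, takes a point from camera to world coordinates). Camera axes: x right, y down, z forward; pixel columns grow to the right and rows downward; lengths in mm; the calibration is good to about 2 mm. The wrist camera is an equidistant fisheye: a pixel r from the principal point sees the ray r / f radians off the axis. A picture is of the moment at which its call begins. There is no depth.
- ctrl.finish_job(): hands the job in, once; it reports no verdict.
The state is a dict: "time": time; "q": joint angles; "qvel": joint speeds; "tau": joint torques, N m; "eef_pos": TCP position; "eef_rot": TCP orientation; "force": force on the tool from outside, world axes, zero at the start; "ft_torque": the same for the moment, N m; "opening": finger opening in mm.
Only numpy, scipy, OpenCV 4.12 (cv2) and the standard library are available. Lean on these libraries where they do the work, as an engineer would, in place of code of your own. Each camera call takes 0.05 s, during which the arm holds its last target. There are 200 camera calls.

## Task

Get the small wooden rack of perfume atomisers ready to be carried: swing its hinged retaining bar shut by the red knob until the hole at the bar's end lines up with the hole in the steel fork, then take the brass-headed locking pin from its stand and push it down through fork and bar until its collar sits fully home on the fork. Let go, and leave the atomisers standing in their bays and the other things on the table where they are.

Things in the scene. Friction and masses are not known exactly. Their poses are not given: they have to be found in the camera images.
- rack: Fixed plywood rack, plate 176 x 100 x 12 mm, with three open-fronted bays. Origin: underside of the plate; z up, x along the shut bar (hinge to fork), y out of the bays' open front, where the bar swings. In its frame: hinge axis x -60, y 30 mm; fork hole x 70, y 30 mm; bay centres y -20, x -32, -6, 20 mm, with walls of 60 and 68 mm height round them.
- bar (a joint): Hinge of the aluminium retaining bar, upright axis, rad. 0: the bar's hole is exactly in line with the fork hole. Positive: swung open, towards the rack's +y (counter-clockwise from above). Range -0.12 to 1.1; light friction (0.04 N m), it stays where it is left.
- bar_hole (a point): Centre of the hole in the bar's end, at the bar's top face (47 mm above the table). Hole 12.5 mm across, through an 8 mm thick eye 26 x 26 mm; 130 mm from the hinge axis.
- bar_knob (a point): Centre of the top of the red upright knob on the bar: a round grip 16 mm across, its top 89 mm above the table and 38 mm tall above a 20 mm flange (4 mm thick) that lies on the bar's top face (47 mm above the table). 80 mm from the hinge axis, 50 mm from the bar's hole.
- fork_hole (a point): Centre of the black steel fork's hole at the top face of its upper plate, 58 mm above the table; z up along the hole. Fork: two level plates 28 x 28 mm, at heights 50 to 58 and 26 to 38 mm, each with a 12 mm hole, joined by a web on the rack's +x side. The bar's end swings freely through the gap between them; no stop marks the lined-up position.
- pin: Loose locking pin, about 60 g, 76 mm long, upright in its stand. Origin at the tip, z up along the pin. Steel shank 10 mm across, 42 mm long, its lowest 10 mm a cone tapering to 3 mm; then a brass collar 18 mm across, 4 mm thick; then a round brass grip 16 mm across, 30 mm tall (46 to 76 mm above the tip). It lifts out of the stand freely.
- pin_seat (a point): Point on the pin's axis at the underside of the collar, 42 mm above the tip; it meets point fork_hole when the pin is home. A stiff black rubber plug sits in the fork's lower hole, its top 30 mm above the table: the pin's weight does not carry it home; over the last 14 mm it must be pushed with about 6 N, driving the plug down ahead of its tip, and then it stays.
- stand: Fixed dark wooden block 50 x 50 x 52 mm with an upright 13.5 mm hole, in which the pin stands with its collar on the block's top. Origin at the middle of the underside.
- atomiser_1: Loose glass atomiser with black cap, 18 mm across, 80 mm tall, 19 g, standing in a bay of the rack. Origin at the middle of its underside, z up.
- atomiser_2: The same with silver-grey cap.
- atomiser_3: The same with gold cap.
- label_roll: Bystander: white label roll lying flat, 64 mm across, 26 mm tall. Origin at the middle of the underside.
- crimp_tin: Bystander: small round tin with green lid, 59 mm across, 26 mm tall. Origin at the middle of the underside.
- beaker: Bystander: glass beaker, 47 mm across, 55 mm tall. Origin at the middle of the underside.
- funnel: Bystander: steel funnel standing mouth down, 57 mm across, 56 mm tall. Origin at the middle of the underside.
- dropper_18: Bystander: amber dropper bottle with black cap, 39 mm across, 102 mm tall. Origin at the middle of the underside.

How it is judged:
By the outcome, as a careful person would: the job done as asked, in the order asked, and still so for the second after the job is handed in, with the robot touching nothing.
It also fails if it takes over 51 s, if anything falls off the work surface, if the arm or the gripper's body presses on something with over 40 N, if the wrist force passes 120 N, or if a joint passes its speed limit or range.

## Working session

There is one attempt and no reset: what is moved stays moved. The work goes in short steps, Python scripts to look and compute and a shell command to move; the robot and the scene stay as the last step left them, time stands still between calls to the robot, and variables do not carry over. Pictures are saved under pics/ and viewed, about 8 in all and at most 12, crops included, and the job is handed in when it is done.

```bash
mkdir -p pics; cat > h.py <<'E'
import numpy as np, cv2, pickle
from rig import ctrl
def snap(n,f):
    s=ctrl.snapshot(n); cv2.imwrite(f'pics/{f}.png',s['frame']); pickle.dump(s,open(f'pics/{f}.pkl','wb')); return s
def load(f): return pickle.load(open(f'pics/{f}.pkl','rb'))
def ray(s,u,v,fish=False):
    K=np.array(s['camera_matrix']);T=np.array(s['T'])
    x=(u-K[0,2])/K[0,0];y=(v-K[1,2])/K[1,1]
    if fish:
        r=np.hypot(x,y); d=np.array([np.sin(r)*x/max(r,1e-9),np.sin(r)*y/max(r,1e-9),np.cos(r)])
    else: d=np.array([x,y,1.])
    d=T[:3,:3]@d; return T[:3,3],d/np.linalg.norm(d)
def plane(s,u,v,z,fish=False):
    o,d=ray(s,u,v,fish); return o+d*(z-o[2])/d[2]
def tri(rs):
    A=0;b=0
    for o,d in rs:
        P=np.eye(3)-np.outer(d,d);A=A+P;b=b+P@o
    p=np.linalg.solve(A,b); return p,[np.linalg.norm((np.eye(3)-np.outer(d,d))@(p-o)) for o,d in rs]
E
python3 - <<'E'
from h import *
a=snap('scene','s0');b=snap('side','d0');c=snap('wrist','w0')
for s in(a,b,c): print(np.round(s['camera_matrix'],1).tolist(),np.round(s['T'],2).tolist())
s=ctrl.sense();print(s['time'],s['eef_pos'],np.round(s['eef_rot'],3),s['opening'],s['force'])
E
```

```text
[[564.1, 0.0, 326.0], [0.0, 564.1, 249.3], [0.0, 0.0, 1.0]] [[0.43, -0.37, 0.83, -745.53], [-0.9, -0.15, 0.4, -610.72], [-0.03, -0.92, -0.4, 657.5], [0.0, 0.0, 0.0, 1.0]]
[[519.8, 0.0, 321.2], [0.0, 519.8, 236.3], [0.0, 0.0, 1.0]] [[-0.84, -0.31, 0.44, -100.14], [-0.54, 0.47, -0.7, 839.94], [0.01, -0.83, -0.56, 798.44], [0.0, 0.0, 0.0, 1.0]]
[[371.6, 0.0, 322.5], [0.0, 371.6, 245.6], [0.0, 0.0, 1.0]] [[0.27, -0.93, -0.26, 217.8], [-0.96, -0.26, -0.07, -509.96], [-0.0, 0.27, -0.96, 373.77], [0.0, 0.0, 0.0, 1.0]]
0.15 [ 150.80961703 -528.5004473   230.64106329] [[-0.     0.962  0.274]
 [ 0.001  0.274 -0.962]
 [-1.     0.    -0.001]] 85.28456205992542 [ 0.29145157 -0.63878922  0.00112465]
```

View pics/s0.png

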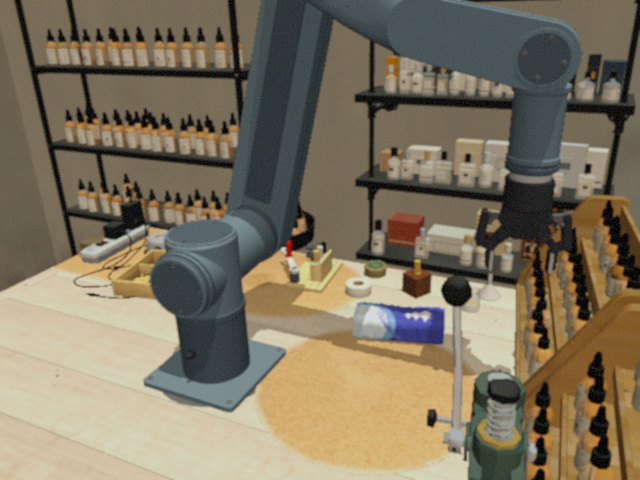

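View pics/d0.png

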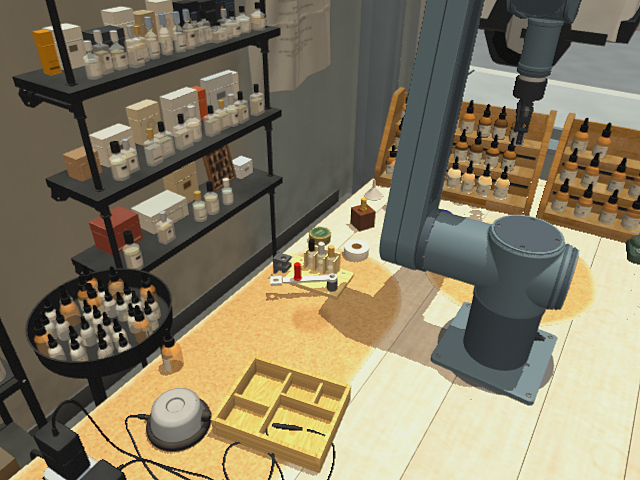

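```bash
python3 - <<'E'
from h import *
a=load('s0')['frame'][225:325,260:460];b=load('d0')['frame'][190:310,250:410]
o=np.vstack([cv2.resize(a,(600,300),interpolation=3),cv2.resize(b,(400,300),interpolation=3).copy() if 0 else cv2.copyMakeBorder(cv2.resize(b,(400,300),interpolation=3),0,0,0,200,0)])
cv2.imwrite('pics/z0.png',o)
def red(s):
    f=s['frame'].astype(int);m=((f[...,2]>140)&(f[...,1]<60)&(f[...,0]<60)).astype('uint8')
    n,l,st,c=cv2.connectedComponentsWithStats(m);return [(st[i].tolist(),c[i].round(1).tolist()) for i in range(1,n) if st[i][4]>15]
A=load('s0');B=load('d0');print(red(A),red(B))
# rough: stand pin grip
print(tri([ray(A,417.5,266),ray(B,363.5,202)]))
print(tri([ray(A,289.5,247),ray(B,297,270)]))
E
```

```text
[([286, 241, 5, 15, 59], [288.5, 248.2])] [([294, 262, 6, 15, 49], [296.9, 268.6]), ([294, 276, 7, 4, 16], [297.0, 277.9])]
(array([ 460.31763269, -268.88149537,   72.83147674]), [np.float64(0.5570130612112093), np.float64(0.5570130612109256)])
(array([443.95688975,  76.76836632,  71.70820907]), [np.float64(2.6345520804069373), np.float64(2.634552080406865)])
```

View pics/z0.png

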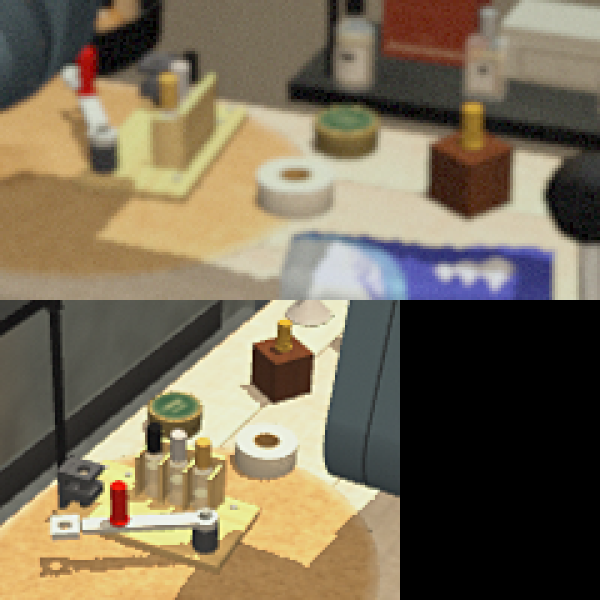

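```bash
python3 - <<'E'
from h import *
A=load('s0');B=load('d0')
F=plane(B,282.8,257.2,58);H=plane(B,276,280,47);K=plane(B,297.2,263.2,89)
print('fork',F,'hole',H,'knob',K,'KH',np.linalg.norm((K-H)[:2]))
print('hinge z50',plane(B,332,275.6,52))
print('knobtri',tri([ray(A,289,241.5),ray(B,297.2,263.2)]), 'pintop', tri([ray(A,417.7,259.5),ray(B,364,198.5)]))
s=load('w0');print(s['frame'].shape)
# collinear hinge estimate from H,K
u=(K-H)[:2];u/=np.linalg.norm(u);hg=H[:2]+130*u;print('hinge',hg,'to fork',np.linalg.norm(F[:2]-hg))
a=F[:2]-hg;b=H[:2]-hg;print('theta',np.arctan2(a[0]*b[1]-a[1]*b[0],a@b))
E
```

```text
fork [507.80610933  43.28662643  58.        ] hole [478.22547203 110.75840793  47.        ] knob [441.93474002  77.12839061  89.        ] KH 49.47721995433013
hinge z50 [376.62172283  31.97395546  52.        ]
knobtri (array([443.17587835,  75.93687455,  89.19389139]), [np.float64(1.2187738597883497), np.float64(1.2187738597884872)]) pintop (array([ 459.78220884, -267.74802608,   87.58433445]), [np.float64(2.0534716569287665), np.float64(2.0534716569287688)])
(480, 640, 3)
hinge [382.8725972   22.39648592] to fork 126.66799289571712
theta 0.5816858817567886
```

```bash
h="python3 -m handwheel"
$h '[{"linear":[0.9,0.9,0],"twist":0},{"linear":[0.9,0.9,0],"twist":0},{"linear":[0.9,0.9,0],"twist":0}]' 
$h '[{"linear":[0.9,0.9,0],"twist":0},{"linear":[0.9,0.9,0],"twist":0},{"linear":[0.9,0.9,0],"twist":0}]' 
$h '[{"linear":[0.9,0.9,0],"twist":0},{"linear":[0.9,0.9,0],"twist":0},{"linear":[0.9,0.9,0],"twist":0},{"linear":[0.9,0.9,0],"twist":0}]' 
python3 -c "
from h import *
snap('wrist','w1');print(ctrl.sense()['eef_pos'])"
$h '[{"linear":[0,1,0],"twist":0.07},{"linear":[0,1,0],"twist":0.07},{"linear":[0,1,0],"twist":0.07}]' 45
$h '[{"linear":[0,1,0],"twist":0.07},{"linear":[0,1,0],"twist":0.07},{"linear":[0,1,0],"twist":0.07}]'
$h '[{"linear":[0.2,1,-0.4],"twist":0},{"linear":[0.2,1,-0.4],"twist":0},{"linear":[0.2,1,-0.4],"twist":0},{"linear":[0.2,1,-0.4],"twist":0}]'
python3 -c "
from h import *
snap('wrist','w2');print(ctrl.sense()['eef_pos'],ctrl.sense()['time'])
cv2.imwrite('pics/c1.png',np.hstack([cv2.resize(load(n)['frame'],(400,300),interpolation=3) for n in('w1','w2')]))"
```

```text
time: 0.45
eef_pos: [242.4, -436.1, 230.9]
eef_rot: [[0.001, 0.961, 0.275], [0.002, 0.275, -0.961], [-1.0, 0.001, -0.002]]
force: [-0.1, 0.8, 0.3]
opening: 85.1
time: 0.75
eef_pos: [332.5, -346.0, 231.2]
eef_rot: [[0.0, 0.961, 0.276], [0.001, 0.276, -0.961], [-1.0, 0.001, -0.001]]
force: [-0.2, -0.2, -0.1]
opening: 85.4
time: 1.15
eef_pos: [422.7, -256.0, 231.1]
eef_rot: [[0.0, 0.96, 0.279], [0.001, 0.279, -0.96], [-1.0, 0.001, -0.001]]
force: [-0.4, -0.4, -0.9]
opening: 85.4
[ 421.61973463 -257.45363399  231.05829107]
time: 1.5
eef_pos: [419.3, -154.8, 231.0]
eef_rot: [[-0.001, 0.876, 0.482], [0.003, 0.482, -0.876], [-1.0, 0.0, -0.003]]
force: [0.1, -0.7, 0.3]
opening: 43.9
time: 1.8
eef_pos: [419.8, -55.2, 231.2]
eef_rot: [[-0.001, 0.75, 0.662], [0.002, 0.662, -0.75], [-1.0, 0.001, -0.002]]
force: [0.1, -1.4, -0.2]
opening: 38.8
time: 2.2
eef_pos: [440.6, 40.9, 190.6]
eef_rot: [[-0.002, 0.752, 0.659], [-0.0, 0.659, -0.752], [-1.0, -0.002, -0.001]]
force: [0.8, -0.1, -0.2]
opening: 38.5
[441.01609359  39.90158285 191.19555141] 2.25
```

View pics/c1.png

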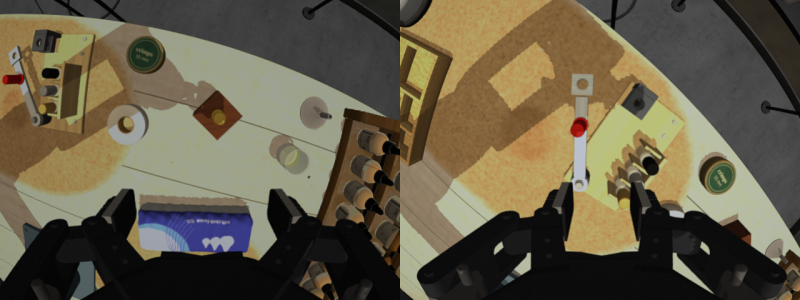

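```bash
python3 - <<'E'
from h import *
f=load('w2')['frame'];cv2.imwrite('pics/z2.png',np.hstack([cv2.resize(f[110:180,255:325],(400,400),interpolation=2),cv2.resize(f[125:195,345:415],(400,400),interpolation=2)]))
def red(s):
    f=s['frame'].astype(int);m=((f[...,2]>120)&(f[...,1]<60)&(f[...,0]<60)).astype('uint8')
    n,l,st,c=cv2.connectedComponentsWithStats(m);return [(st[i].tolist(),c[i].round(1).tolist()) for i in range(1,n) if st[i][4]>15]
print(red(load('w2')))
print(red(load('w1')))
f=load('w1')['frame'].astype(int);h=cv2.cvtColor(f.astype('uint8'),cv2.COLOR_BGR2HSV)[150:220,310:390]
m=((h[...,0]>15)&(h[...,0]<32)&(h[...,1]>120)&(h[...,2]>90)).astype('uint8')
n,l,st,c=cv2.connectedComponentsWithStats(m);print([(st[i].tolist(),c[i]+[310,150]) for i in range(1,n) if st[i][4]>10])
E
```

```text
[([277, 188, 24, 21, 99], [291.6, 194.1]), ([273, 198, 22, 21, 359], [283.4, 208.0])]
[([29, 118, 8, 17, 40], [34.0, 126.5]), ([4, 120, 8, 15, 91], [7.6, 127.2])]
[([29, 26, 22, 24, 399], array([350.00250627, 187.65413534]))]
```

View pics/z2.png

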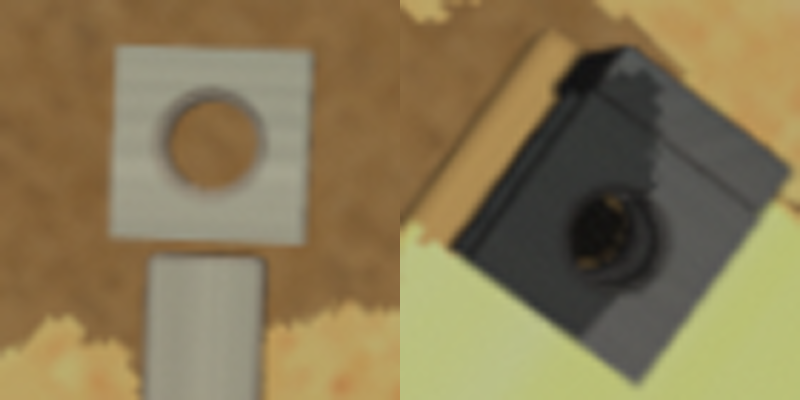

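```bash
python3 - <<'E'
from h import *
A=load('s0');B=load('d0');W=load('w2');V=load('w1')
K=plane(W,283.4,208,89,True);H=plane(W,292.3,135,47,True);F=plane(W,383.9,166.7,58,True)
print('K',K,'H',H,'F',F,'KH',np.linalg.norm((K-H)[:2]))
print('Ktri',tri([ray(W,283.4,208,True),ray(B,297.2,263.2)]))
print('Ftri',tri([ray(W,383.9,166.7,True),ray(B,282.8,257.2)]))
print('Htri',tri([ray(W,292.3,135,True),ray(B,276,280)]))
u=(K-H)[:2];u/=np.linalg.norm(u);hg=H[:2]+130*u;print('hinge',hg,'d',np.linalg.norm(F[:2]-hg))
a=F[:2]-hg;b=H[:2]-hg;print('theta',np.arctan2(a[0]*b[1]-a[1]*b[0],a@b),np.degrees(np.arctan2(a[1],a[0])),np.degrees(np.arctan2(b[1],b[0])))
print('hingepix',plane(W,288,296,52,True))
print('pin',plane(V,348,191,86,True),tri([ray(V,348,191,True),ray(A,417.7,259.5),ray(B,364,198.5)]))
print('pincentroid z75', plane(V,350,187.7,73,True))
E
```

```text
K [443.87184661  77.60201213  89.        ] H [483.21680566 107.85237681  47.        ] F [510.82645311  40.72732518  58.        ] KH 49.62973267629744
Ktri (array([443.05917704,  76.99369889,  88.19392217]), [np.float64(0.8581940668730602), np.float64(0.8581940668730523)])
Ftri (array([510.77323466,  39.96137502,  54.68690814]), [np.float64(0.3423395935126518), np.float64(0.3423395935125792)])
Htri (array([482.20830186, 107.49264517,  42.96847959]), [np.float64(1.091321590424383), np.float64(1.09132159042457)])
hinge [380.15671647  28.6146458 ] d 131.22993970922798
theta 0.5630234962061357 5.296006661617224 37.55487676092872
hingepix [382.20352707  26.76311457  52.        ]
pin [ 460.06265797 -266.07904471   86.        ] (array([ 459.95886663, -266.97977085,   87.57710381]), [np.float64(1.083460480418559), np.float64(2.3078388054811687), np.float64(1.9890067045770585)])
pincentroid z75 [ 461.80387072 -268.15981704   73.        ]
```

```bash
h="python3 -m handwheel"
$h '[{"linear":[0.03,0.36,0],"twist":-0.02},{"linear":[0.03,0.36,-0.4],"twist":-0.02},{"linear":[0.03,0.36,-0.7],"twist":-0.02},{"linear":[0.03,0.36,-0.7],"twist":-0.02}]'
$h '[{"linear":[0,0,-0.3],"twist":0},{"linear":[0,0,-0.62],"twist":0},{"linear":[0,0,-0.62],"twist":0},{"linear":[0,0,-0.62],"twist":0}]'
$h '[{"linear":[0,0,0],"twist":0},{"linear":[0,0,0],"twist":0},{"linear":[0,0,0],"twist":0},{"linear":[0,0,0],"twist":0}]' 10
python3 -c "
from h import *
f=snap('wrist','w3')['frame']
cv2.imwrite('pics/c3.png',f)"
```

```text
time: 2.65
eef_pos: [441.6, 75.2, 118.8]
eef_rot: [[-0.006, 0.794, 0.607], [-0.0, 0.607, -0.794], [-1.0, -0.005, -0.004]]
force: [-1.1, 0.2, 0.1]
opening: 38.2
time: 3.05
eef_pos: [444.9, 75.9, 60.7]
eef_rot: [[0.001, 0.794, 0.608], [-0.0, 0.608, -0.794], [-1.0, 0.0, 0.001]]
force: [0.2, -0.5, 0.4]
opening: 38.7
time: 3.45
eef_pos: [445.5, 76.8, 61.4]
eef_rot: [[0.004, 0.793, 0.609], [-0.001, 0.609, -0.793], [-1.0, 0.003, 0.003]]
force: [-1.1, -0.6, 7.1]
opening: 14.2
```

View pics/c3.png

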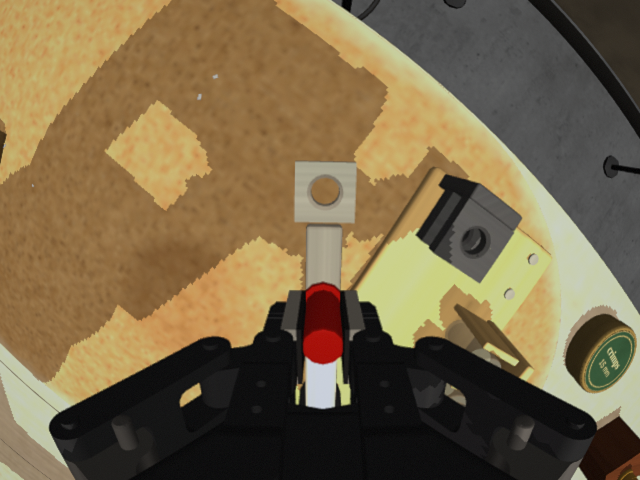

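```bash
h="python3 -m handwheel"
$h '[{"linear":[0.062,-0.093,0.02],"twist":-0.044},{"linear":[0.11,-0.193,0.02],"twist":-0.089},{"linear":[0.144,-0.298,0.02],"twist":-0.133},{"linear":[0.158,-0.368,0.02],"twist":-0.161},{"linear":[0.158,-0.368,0.02],"twist":-0.161}]'
python3 -c "
from h import *
W=snap('wrist','w4');s=ctrl.sense();print(s['eef_pos'],s['force'],s['time'])
cv2.imwrite('pics/c4.png',cv2.resize(W['frame'][120:300,240:480],(800,600),interpolation=2))"
```

```text
time: 4.0
eef_pos: [460.5, 39.4, 61.7]
eef_rot: [[0.002, 0.989, 0.147], [-0.001, 0.147, -0.989], [-1.0, 0.001, 0.001]]
force: [3.3, -1.0, -9.2]
opening: 13.8
[460.51478394  39.71854575  61.69333169] [ 3.12482315 -2.8578344  -9.08521207] 4.05
```

View pics/c4.png

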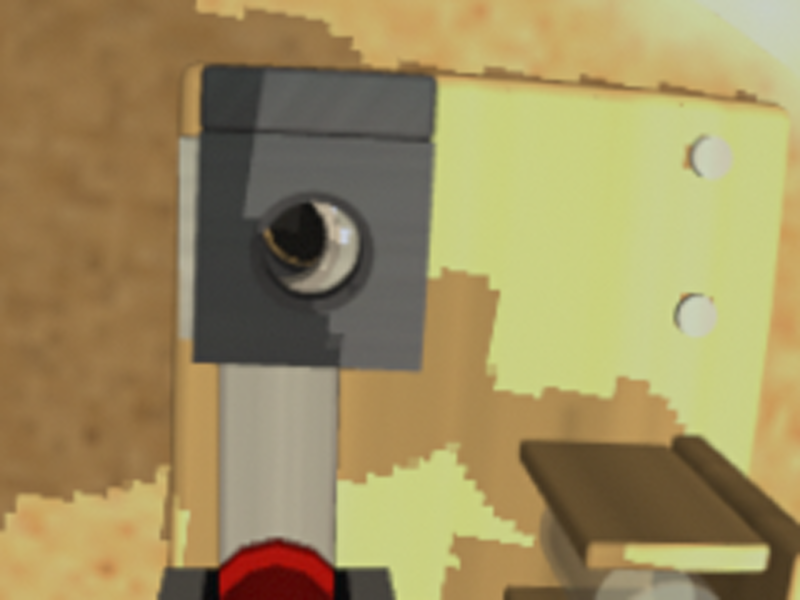

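```bash
python3 - <<'E'
from h import *
W=load('w4')
P=lambda x,y,z: plane(W,240+x/3.3333,120+y/3.3333,z,True)[:2]
F=P(313,250,58);print('F',F)
print('plate corners',[P(*p,58).round(1).tolist() for p in((199,140),(434,142),(423,369),(193,362))])
e1,e2=P(181,140,47),P(178,338,47);b=[P(219,375,47),P(338,375,47),P(218,540,47),P(337,540,47)]
print('eye left',e1,e2,'bar',np.round(b,1).tolist())
c1=(b[0]+b[1])/2;c2=(b[2]+b[3])/2;d=c1-c2;print('bar dir',np.degrees(np.arctan2(d[1],d[0])), 'width',np.linalg.norm(b[0]-b[1]))
de=e1-e2;print('eye dir',np.degrees(np.arctan2(de[1],de[0])))
de/=np.linalg.norm(de);n=np.array([-de[1],de[0]]);print('eye centerline minus F, perp', n@(e2-F)-13, 'barline',n@(c1-F))
# silver seen circle right side
print('knob',P(277,575,89))
print(ctrl.sense()['q'])
E
```

```text
F [510.00313737  41.94441616]
plate corners [[521.1, 57.2], [525.1, 29.7], [497.6, 26.4], [494.3, 54.3]]
eye left [520.16013525  60.08792947] [494.56868416  57.02426526] bar [[490.4, 51.0], [492.7, 35.6], [467.5, 48.1], [469.8, 32.0]]
bar dir 8.16765885294197 width 15.620057151495415
eye dir 6.826639274149063
eye centerline minus F, perp 3.807564213071579 barline 3.555156268127412
knob [480.96712761  42.03051971]
[-1.55714212e-01  2.98158666e-01  1.95953720e+00 -5.22011968e-04
  8.82032529e-01  1.26480259e+00]
```

```bash
h="python3 -m handwheel"
$h '[{"linear":[0.003,-0.023,0],"twist":-0.009},{"linear":[0.003,-0.023,0],"twist":-0.009},{"linear":[0.003,-0.023,0],"twist":-0.009}]'
python3 -c "
from h import *
W=snap('wrist','w5');s=ctrl.sense();print(s['eef_pos'],s['force'],s['time'])
cv2.imwrite('pics/c5.png',cv2.resize(W['frame'][120:300,240:480],(800,600),interpolation=2))"
```

```text
time: 4.35
eef_pos: [460.7, 37.9, 61.7]
eef_rot: [[0.002, 0.993, 0.122], [-0.001, 0.122, -0.993], [-1.0, 0.002, 0.001]]
force: [5.0, -2.8, -9.3]
opening: 14.0
[460.71978386  37.93383539  61.67454662] [ 4.87242768 -1.69150314 -8.23624465] 4.4
```

View pics/c5.png

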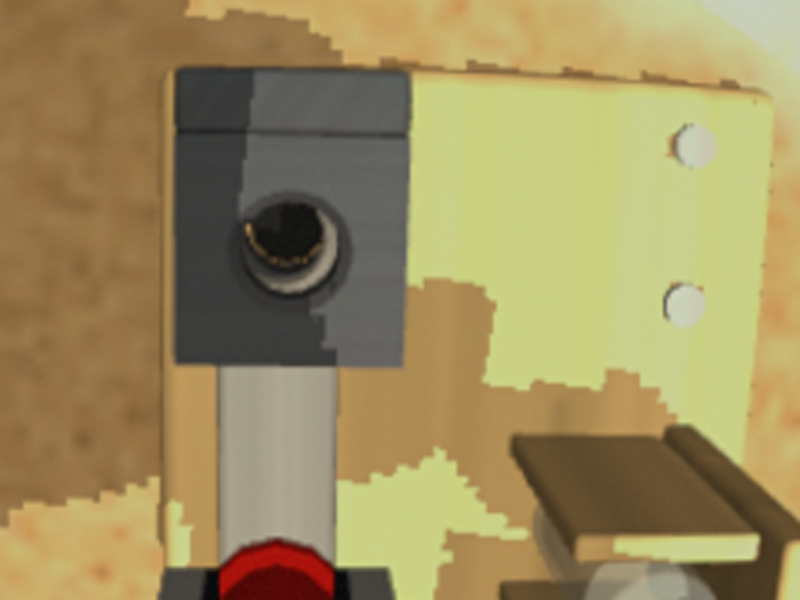

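```bash
python3 - <<'E'
from h import *
W=load('w5')
P=lambda x,y,z: plane(W,240+x/3.3333,120+y/3.3333,z,True)[:2]
C=[P(*p,58) for p in((176,133),(408,136),(403,367),(176,363))]
F=P(291,246,58);print('F',F,np.mean(C,0),[np.linalg.norm(C[i]-C[i-1]).round(1) for i in range(4)])
for a,b in((3,0),(2,1)): d=C[b]-C[a];print(np.degrees(np.arctan2(d[1],d[0])))
b=[P(219,375,47),P(337,375,47),P(218,540,47),P(336,540,47)]
c1=(b[0]+b[1])/2;c2=(b[2]+b[3])/2;d=c1-c2;print('bar',np.degrees(np.arctan2(d[1],d[0])))
for t in (6,6.5,7,7.5):
    n=np.array([-np.sin(np.radians(t)),np.cos(np.radians(t))]);print(t,n@(c1-F),n@(c1-np.mean(C,0)))
f=W['frame']
# hole visible through: bar hole wall (bright) contour
E
```

```text
F [510.38960678  41.88954251] [509.82089121  41.82510148] [np.float64(27.9), np.float64(27.4), np.float64(28.1), np.float64(27.7)]
6.167012557583802
6.8482106992367715
bar 6.6900486663468355
6 1.1905064494201076 1.195147497227555
6.5 1.3521264369738697 1.35177279752488
7 1.5136434548644861 1.508295155090072
7.5 1.675045202945705 1.664702650139602
```

```bash
h="python3 -m handwheel"
$h '[{"linear":[0.001,-0.01,0],"twist":-0.003},{"linear":[0.001,-0.01,0],"twist":-0.003},{"linear":[0.001,-0.01,0],"twist":-0.003}]'
$h '[{"linear":[0,0,0],"twist":0},{"linear":[0,0,0],"twist":0},{"linear":[0,0,0],"twist":0}]' 38
$h '[{"linear":[0,0,0.5],"twist":0},{"linear":[0,0,0.9],"twist":0},{"linear":[-0.1,0,0.9],"twist":0},{"linear":[-0.1,0,0.9],"twist":0}]'
python3 -c "
from h import *
W=snap('wrist','w6');s=ctrl.sense();print(s['eef_pos'],s['force'],s['time'])
cv2.imwrite('pics/c6.png',cv2.resize(W['frame'][120:300,240:480],(800,600),interpolation=2))"
```

```text
time: 4.7
eef_pos: [460.8, 37.0, 61.7]
eef_rot: [[0.002, 0.994, 0.112], [-0.0, 0.112, -0.994], [-1.0, 0.002, 0.0]]
force: [5.0, -1.8, -8.0]
opening: 14.0
time: 5.0
eef_pos: [459.7, 37.3, 61.7]
eef_rot: [[-0.0, 0.994, 0.111], [0.0, 0.111, -0.994], [-1.0, -0.0, -0.0]]
force: [-0.1, -0.2, -0.3]
opening: 32.6
time: 5.4
eef_pos: [449.3, 37.2, 152.2]
eef_rot: [[0.001, 0.994, 0.111], [-0.0, 0.111, -0.994], [-1.0, 0.001, 0.0]]
force: [-0.1, -0.4, -0.9]
opening: 32.5
[449.11344279  37.2484905  151.21248531] [ 0.76736316  0.05329202 -0.86682007] 5.45
```

View pics/c6.png

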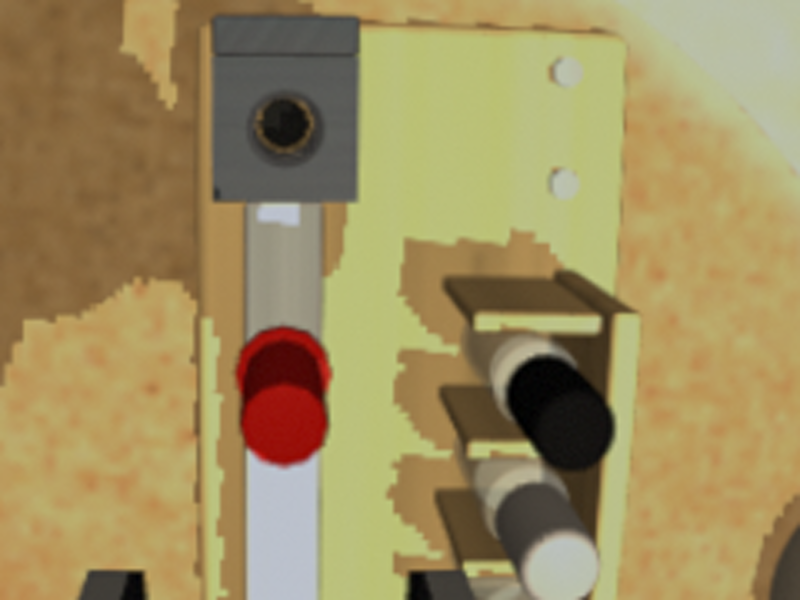

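```bash
h="python3 -m handwheel"
$h '[{"linear":[0,-1,0.1],"twist":0},{"linear":[0,-1,0.1],"twist":0},{"linear":[0,-1,0.1],"twist":0}]' 45
$h '[{"linear":[0.1,-1,0],"twist":0},{"linear":[0.1,-1,0],"twist":0},{"linear":[0.1,-1,0],"twist":0}]'
python3 -c "
from h import *
snap('wrist','w7')"
$h '[{"linear":[0,-1,0],"twist":0},{"linear":[0,-1,0],"twist":0},{"linear":[0,-1.0,0],"twist":0},{"linear":[0,-1,0],"twist":0}]'
cat > br.py <<'E'
from h import *
W=snap('wrist','w8');s=ctrl.sense();print(s['eef_pos'],s['time'])
def brass(s,p,r):
    h=cv2.cvtColor(s['frame'],cv2.COLOR_BGR2HSV);m=((h[...,0]>15)&(h[...,0]<32)&(h[...,1]>130)&(h[...,2]>80)).astype('uint8')
    n,l,st,c=cv2.connectedComponentsWithStats(m);o=[]
    for i in range(1,n):
        if st[i][4]>60 and np.hypot(*(c[i]-p))<r: print(st[i].tolist(),c[i].round(1))
def proj(s,P):
    T=np.array(s['T']);K=s['camera_matrix'];d=T[:3,:3].T@(np.array(P)-T[:3,3]);t=np.arctan2(np.hypot(d[0],d[1]),d[2]);a=np.arctan2(d[1],d[0]);return np.array([K[0][2]+K[0][0]*t*np.cos(a),K[1][2]+K[0][0]*t*np.sin(a)])
for n in('w7','w8'):
    s=load(n);p=proj(s,(460,-267,86));print(n,p);brass(s,p,60)
a=load('w7')['frame'];b=load('w8')['frame'];L=[]
for n in('w7','w8'):
    s=load(n);x,y=proj(s,(460,-267,80)).astype(int);x=np.clip(x,60,580);y=np.clip(y,60,420);print(n,'crop',x-60,y-60);L.append(cv2.resize(s['frame'][y-60:y+60,x-60:x+60],(400,400),interpolation=2))
cv2.imwrite('pics/c8.png',np.hstack(L))
E
python3 br.py
```

```text
time: 5.75
eef_pos: [450.4, -68.0, 160.7]
eef_rot: [[-0.0, 0.994, 0.106], [-0.002, 0.106, -0.994], [-1.0, -0.001, 0.002]]
force: [-0.3, 0.3, 0.5]
opening: 38.3
time: 6.05
eef_pos: [460.6, -167.9, 160.1]
eef_rot: [[-0.0, 0.994, 0.106], [-0.001, 0.106, -0.994], [-1.0, -0.001, 0.001]]
force: [-1.2, 0.2, -0.5]
opening: 38.6
time: 6.5
eef_pos: [459.5, -262.0, 159.9]
eef_rot: [[-0.002, 0.994, 0.11], [0.003, 0.11, -0.994], [-1.0, -0.002, -0.003]]
force: [-0.0, 0.7, 0.1]
opening: 38.1
[ 459.44587323 -261.05994057  160.07282055] 6.55
w7 [471.66670907 274.27140981]
[445, 246, 38, 37, 640] [466.1 265.1]
w8 [330.91453553 259.06477215]
[318, 230, 28, 38, 835] [331.5 249.2]
w7 crop 408 211
w8 crop 270 196
```

View pics/c8.png

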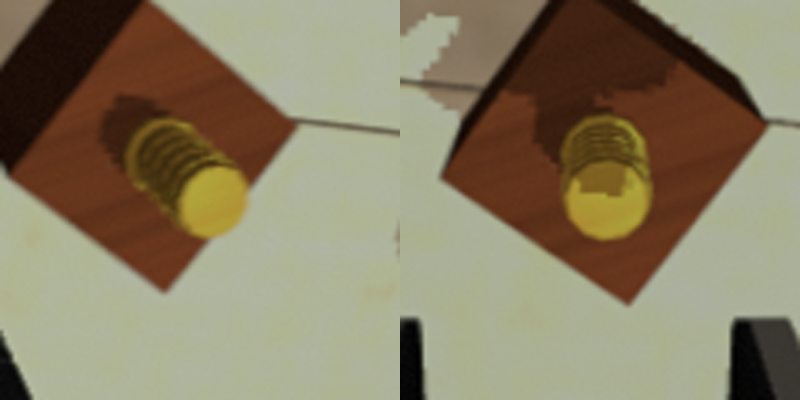

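```bash
python3 - <<'E'
from h import *
a=load('w7');b=load('w8')
print(plane(a,471.9,271.3,86,True),plane(b,332.1,255.7,86,True),tri([ray(a,471.9,271.3,True),ray(b,332.1,255.7,True)]))
c=load('w6');P=lambda x,y,z: plane(c,240+x/3.3333,120+y/3.3333,z,True)[:2]
print('F',P(286,126,58),'plate',np.mean([P(213,55,58),P(358,53,58),P(357,202,58),P(214,203,58)],0),'ftri',tri([ray(c,240+286/3.3333,120+126/3.3333,True),ray(load('w2'),383.9,166.7,True)]))
print('bar',(P(246,230,47)+P(322,230,47))/2)
E
```

```text
[ 462.05720053 -266.66985883   86.        ] [ 462.22708788 -267.46994206   86.        ] (array([ 461.55886823, -267.57915837,   84.11671983]), [np.float64(0.08518653401464309), np.float64(0.08518653401466626)])
F [510.09744809  41.75989722] plate [509.68839308  41.80115893] ftri (array([510.36326724,  41.86350444,  65.00644862]), [np.float64(0.02692804353235386), np.float64(0.026928043532346246)])
bar [488.81550564  39.65746737]
```

```bash
h="python3 -m handwheel"
$h '[{"linear":[0.02,-0.043,0],"twist":0},{"linear":[0.02,-0.043,-0.45],"twist":0},{"linear":[0.02,-0.043,-0.8],"twist":0},{"linear":[0.02,-0.043,-1],"twist":0},{"linear":[0.02,-0.043,-1],"twist":0}]'
$h '[{"linear":[0,0,0],"twist":0},{"linear":[0,0,0],"twist":0},{"linear":[0,0,0],"twist":0},{"linear":[0,0,0],"twist":0}]' 10
$h '[{"linear":[0,0,0.3],"twist":0},{"linear":[0,0,0.6],"twist":0},{"linear":[0,0,0.6],"twist":0}]'
```

```text
time: 7.05
eef_pos: [460.4, -264.2, 58.4]
eef_rot: [[-0.005, 0.994, 0.113], [0.005, 0.113, -0.994], [-1.0, -0.004, -0.005]]
force: [0.5, 0.8, -0.3]
opening: 38.5
time: 7.45
eef_pos: [463.0, -267.8, 62.8]
eef_rot: [[0.002, 0.994, 0.111], [-0.002, 0.111, -0.994], [-1.0, 0.002, 0.002]]
force: [-0.2, 0.7, 4.0]
opening: 13.5
time: 7.75
eef_pos: [464.4, -269.4, 125.9]
eef_rot: [[0.007, 0.994, 0.111], [-0.006, 0.111, -0.994], [-1.0, 0.006, 0.007]]
force: [0.7, -1.0, 0.2]
opening: 14.0
```

```bash
h="python3 -m handwheel"
$h '[{"linear":[0,0.2,0.45],"twist":0},{"linear":[0.18,1,0.45],"twist":0},{"linear":[0.18,1,0.45],"twist":0},{"linear":[0.18,1,0.45],"twist":0}]'
$h '[{"linear":[0.15,1,0],"twist":0},{"linear":[0.15,1,0],"twist":0},{"linear":[0.15,1,0],"twist":0}]'
$h '[{"linear":[0.15,1,0],"twist":0},{"linear":[0.15,1,0],"twist":0},{"linear":[0.15,1,0],"twist":0},{"linear":[0.15,1,0],"twist":0}]'
$h '[{"linear":[0,0.091,-0.2],"twist":0},{"linear":[0,0.091,-0.42],"twist":0},{"linear":[0,0.091,-0.42],"twist":0},{"linear":[0,0.091,-0.42],"twist":0},{"linear":[0,0.091,-0.42],"twist":0}]'
python3 - <<'E'
from h import *
W=snap('wrist','w9');A=snap('scene','s9');B=snap('side','d9');s=ctrl.sense();print(s['eef_pos'],s['force'],s['time'])
o=np.zeros((600,800,3),'uint8')
o[:,:450]=cv2.resize(W['frame'][120:420,210:435],(450,600),interpolation=2)
o[:300,450:]=cv2.resize(A['frame'][215:275,285:355],(350,300),interpolation=2)
o[300:,450:]=cv2.resize(B['frame'][215:275,255:325],(350,300),interpolation=2)
cv2.imwrite('pics/c9.png',o)
E
```

```text
time: 8.15
eef_pos: [480.0, -163.6, 166.4]
eef_rot: [[0.0, 0.993, 0.114], [0.001, 0.114, -0.993], [-1.0, 0.0, -0.001]]
force: [-0.2, -0.4, -0.8]
opening: 13.7
time: 8.45
eef_pos: [494.7, -62.7, 165.9]
eef_rot: [[-0.001, 0.993, 0.116], [0.002, 0.116, -0.993], [-1.0, -0.001, -0.002]]
force: [0.4, -1.0, -1.0]
opening: 13.8
time: 8.85
eef_pos: [510.0, 32.9, 166.0]
eef_rot: [[-0.0, 0.993, 0.114], [-0.001, 0.114, -0.993], [-1.0, -0.001, 0.001]]
force: [0.0, -1.1, -1.4]
opening: 13.6
time: 9.35
eef_pos: [510.9, 40.5, 125.3]
eef_rot: [[0.002, 0.994, 0.11], [-0.0, 0.11, -0.994], [-1.0, 0.002, 0.001]]
force: [-0.3, -1.0, -0.7]
opening: 14.0
[510.7461803   41.21916395 125.30510226] [ 0.46986828  0.20100794 -0.30762236] 9.5
```

View pics/c9.png

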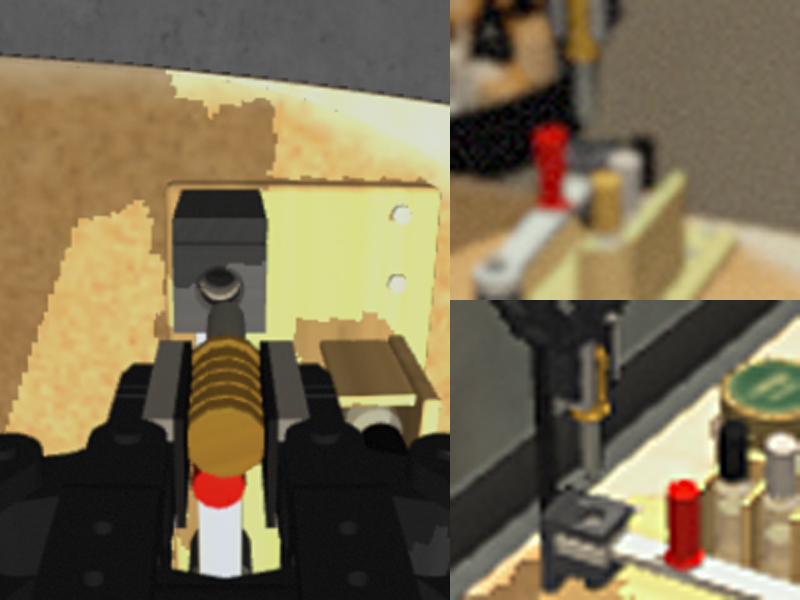

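```bash
python3 - <<'E'
from h import *
W=load('w9');B=load('d9');A=load('s9')
P=lambda x,y,z: plane(W,210+x/2,120+y/2,z,True).round(1)
print('top',P(226,440,149.8),'collar',P(226,352,118),'tip',P(226,304,74),'F',P(219.5,286,58))
S=lambda x,y,z: plane(B,255+(x-450)/5,215+(y-300)/5,z).round(1)
print('tip side',S(594,482,74),'shank',S(592,430,108),'F',S(597,517,58))
C=lambda x,y:ray(A,285+(x-450)/5,215+y/5)
D=lambda x,y:ray(B,255+(x-450)/5,215+(y-300)/5)
E=lambda x,y:ray(W,210+x/2,120+y/2,True)
print(tri([C(587,125),D(594,482),E(226,304)]))
E
```

```text
top [511.3  40.2 149.8] collar [515.3  40.6 118. ] tip [510.8  40.1  74. ] F [510.6  42.   58. ]
tip side [506.3  40.5  74. ] shank [502.9  45.1 108. ] F [501.8  45.1  58. ]
(array([509.07326673,  39.74921332,  73.35214155]), [np.float64(1.249350931459451), np.float64(1.9181773898853722), np.float64(1.4677872733733413)])
```

```bash
h="python3 -m handwheel"
$h '[{"linear":[0,0.005,-0.1],"twist":0},{"linear":[0,0.005,-0.15],"twist":0},{"linear":[0,0.005,-0.22],"twist":0},{"linear":[0,0.005,-0.22],"twist":0},{"linear":[0,0.005,-0.22],"twist":0}]'
$h '[{"linear":[0,0,-0.02],"twist":0},{"linear":[0,0,-0.04],"twist":0},{"linear":[0,0,-0.06],"twist":0},{"linear":[0,0,-0.06],"twist":0},{"linear":[0,0,-0.06],"twist":0}]'
python3 -c "
from h import *
s=ctrl.sense();print(s['eef_pos'],s['force'],s['ft_torque'],s['time'])"
```

```text
time: 10.0
eef_pos: [509.8, 42.4, 101.9]
eef_rot: [[-0.001, 0.994, 0.111], [0.0, 0.111, -0.994], [-1.0, -0.001, -0.0]]
force: [0.7, 0.1, -0.8]
opening: 13.7
time: 10.5
eef_pos: [510.0, 42.3, 96.3]
eef_rot: [[-0.0, 0.994, 0.111], [0.0, 0.111, -0.994], [-1.0, -0.0, -0.0]]
force: [0.4, -0.0, -0.3]
opening: 13.6
[510.02745195  42.29843653  96.27922675] [ 0.41489378 -0.04269812 -0.34442618] [-0.06229754  0.02555864 -0.02284274] 10.5
```

```bash
h="python3 -m handwheel"
$h '[{"linear":[0,0,-0.03],"twist":0},{"linear":[0,0,-0.06],"twist":0},{"linear":[0,0,-0.06],"twist":0},{"linear":[0,0,-0.06],"twist":0}]'
$h '[{"linear":[0,0,-0.03],"twist":0},{"linear":[0,0,-0.06],"twist":0},{"linear":[0,0,-0.06],"twist":0},{"linear":[0,0,-0.06],"twist":0}]'
```

```text
time: 10.9
eef_pos: [509.9, 42.3, 90.1]
eef_rot: [[-0.0, 0.994, 0.111], [0.0, 0.111, -0.994], [-1.0, -0.0, -0.0]]
force: [0.4, -0.7, -0.9]
opening: 13.8
time: 11.3
eef_pos: [509.9, 42.3, 84.2]
eef_rot: [[-0.0, 0.994, 0.111], [0.0, 0.111, -0.994], [-1.0, -0.0, -0.0]]
force: [-0.8, -0.2, -0.5]
opening: 13.7
```

```bash
h="python3 -m handwheel"
$h '[{"linear":[0,0,-0.03],"twist":0},{"linear":[0,0,-0.06],"twist":0},{"linear":[0,0,-0.09],"twist":0},{"linear":[0,0,-0.09],"twist":0},{"linear":[0,0,-0.09],"twist":0}]'
$h '[{"linear":[0,0,-0.03],"twist":0},{"linear":[0,0,-0.06],"twist":0},{"linear":[0,0,-0.06],"twist":0},{"linear":[0,0,-0.06],"twist":0}]'
```

```text
time: 11.8
eef_pos: [510.2, 42.2, 75.3]
eef_rot: [[0.0, 0.994, 0.111], [-0.0, 0.111, -0.994], [-1.0, 0.0, 0.0]]
force: [-0.4, 0.3, 2.1]
opening: 13.9
time: 12.2
eef_pos: [510.1, 42.2, 69.1]
eef_rot: [[-0.0, 0.994, 0.111], [-0.0, 0.111, -0.994], [-1.0, -0.0, 0.0]]
force: [1.3, -0.8, 2.4]
opening: 14.2
```

```bash
h="python3 -m handwheel"
for i in 1 2; do $h '[{"linear":[0,0,-0.01],"twist":0},{"linear":[0,0,-0.01],"twist":0},{"linear":[0,0,-0.01],"twist":0}]'|egrep 'pos|force'; done
```

```text
eef_pos: [510.2, 42.2, 68.7]
force: [-0.4, 0.9, 5.4]
eef_pos: [510.3, 42.2, 68.7]
force: [-2.7, 0.0, 14.5]
```

```bash
h="python3 -m handwheel"
$h '[{"linear":[0,0,-0.008],"twist":0},{"linear":[0,0,-0.008],"twist":0},{"linear":[0,0,-0.008],"twist":0}]'|egrep 'pos|force'
$h '[{"linear":[0,0,0.018],"twist":0},{"linear":[0,0,0.018],"twist":0},{"linear":[0,0,0.018],"twist":0}]'|egrep 'pos|force'
$h '[{"linear":[0,0,0],"twist":0},{"linear":[0,0,0],"twist":0},{"linear":[0,0,0],"twist":0}]' 38
$h '[{"linear":[0,0,0.5],"twist":0},{"linear":[0,0,1],"twist":0},{"linear":[0,0,1],"twist":0},{"linear":[0,0,1],"twist":0}]'
python3 - <<'E'
from h import *
W=snap('wrist','w10');A=snap('scene','s10');B=snap('side','d10');s=ctrl.sense();print(s['eef_pos'],s['force'],s['time'])
o=np.zeros((600,800,3),'uint8')
o[:,:450]=cv2.resize(W['frame'][120:320,240:390],(450,600),interpolation=2)
o[:300,450:]=cv2.resize(A['frame'][215:275,285:355],(350,300),interpolation=2)
o[300:,450:]=cv2.resize(B['frame'][225:295,265:347],(350,300),interpolation=2)
cv2.imwrite('pics/c10.png',o)
E
```

```text
eef_pos: [510.4, 42.2, 68.6]
force: [-5.6, 0.8, 21.1]
eef_pos: [510.1, 42.3, 68.7]
force: [-0.9, -0.3, 8.4]
time: 13.7
eef_pos: [509.5, 42.4, 67.7]
eef_rot: [[-0.001, 0.994, 0.111], [0.0, 0.111, -0.994], [-1.0, -0.001, -0.0]]
force: [0.0, -0.1, -1.0]
opening: 32.4
time: 14.1
eef_pos: [510.7, 42.3, 169.4]
eef_rot: [[0.003, 0.994, 0.111], [-0.0, 0.111, -0.994], [-1.0, 0.003, 0.001]]
force: [-0.8, 0.2, -0.5]
opening: 32.5
[508.83118092  42.42874632 166.75068941] [ 0.27259947 -1.06815485 -0.87465101] 14.25
```

View pics/c10.png

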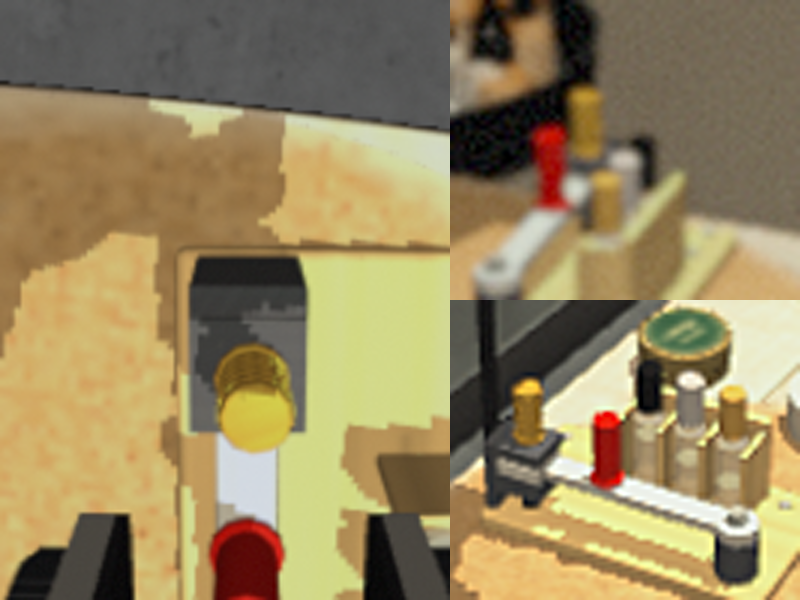

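```bash
python3 - <<'E'
from h import *
print(tri([ray(load('w10'),240+257/3,120+417/3,True),ray(load('d10'),283.3,244.4)]))
print(tri([ray(load('s10'),285+(585-450)/5,215+92/5),ray(load('d10'),283.3,244.4)]))
print(ctrl.finish_job())
E
```

```text
(array([509.36925864,  39.19386387,  91.92136872]), [np.float64(1.1053278133672428), np.float64(1.1053278133672277)])
(array([507.62112492,  39.91974424,  94.0108656 ]), [np.float64(0.46046642980962926), np.float64(0.4604664298097735)])
the job is handed in; nothing more can be done
None
```

I swung the bar shut by the red knob until its hole lined up with the fork hole. Then I took the pin from its stand, pushed it down through fork and bar until the collar stopped on the fork, let go and raised the gripper clear. The job was handed in at about 14 s.

**Bar alignment:** before the pin went in, the bar's centre line measured about 0.3 mm off the fork hole. The pin then went down as far as the plug with no noticeable sideways force.

**Pin home:** the tool stopped at a height of 68.7 mm, where 68.8 was expected. It did not move further when pressed with 21 N, well over the 6 N the plug needs.

**Pin top height:** measured after letting go, it was 91.9 mm from one pair of views and 94.0 mm from the other; a seated pin should read 92. The two disagree by 2 mm, which is about the calibration error.

**Pin position:** the same views put the top of the pin 2–3 mm to one side of the fork hole in y. I took this as camera error and did not check it further.

**Other things:** the last picture shows the three atomisers standing in their bays, the tin in the same place and no gap under the collar. It did not cover the label roll, beaker, funnel or dropper bottle; no unexpected contact force showed up in the readings on the way past.

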